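# Dress the seam and close the access panel of an instrument box

## Task

Pick up the lapping block by its spring-loaded grip and stroke it along the bare metal seam of the instrument box, on your side of the access panel, from the left end to the right end as seen from the robot, keeping the grip's spring pushed part of the way in all along but never to its stop; then stand the block upright on the worktop and let it go. Next turn the panel's wing fastener clockwise until its slot lines up with the two index marks on the panel, and only after that press the panel fully down against its frame. Finish while still holding the panel pressed down, with the fastener lined up and the beaker, blank flange and pliers left where they are.

Things in the scene. Friction and masses are not known exactly. Their poses are not given: they have to be found in the camera images.
- instrument_box: Fixed grey instrument box, 190 (x) x 240 (y) x 60 mm; origin at the centre of its underside, +x away from the robot, +y to its left, z up. Top: aluminium frame, 60 mm high. The seam is its bare strip on the robot's side (x -95 to -44 mm, full length in y). The access panel, a 5 mm aluminium plate, covers x -39 to +83, y -103 to +103 mm; its top is 71 mm above the worktop when not pressed.
- seam_left (a point): Point on the top surface of the seam near its left end (box x -68, y +65 mm, 60 mm high): where the centre of the block's sole starts its stroke; it should begin within about 13 mm of it along the seam, or farther left. The axes are the box's.
- seam_right (a point): Point on the top surface of the seam near its right end (box x -68, y -65 mm, 60 mm high), where the centre of the sole ends its stroke (within about 13 mm along the seam, or farther right). Across the seam the sole's centre stays within 20 mm of the line between the two points.
- panel (a joint): How far the sprung access panel is pressed, m: 0 = standing 6 mm off its frame, 0.006 = fully down against the frame at its stop; straight down, springs back when let go. It takes about 5 N to start it and 12 N to hold it down. It can be pressed anywhere, for instance on the thumb pad.
- panel_pad (a point): Centre of the upper face of the round rubber thumb pad (38 mm across, 2 mm thick) on the left half of the panel, 73 mm above the worktop while the panel is up. A place to press, with the shut fingers.
- fastener (a joint): Angle of the wing fastener, rad, grows clockwise seen from above: 0 = its wing and slot lie along the box's x axis, 1.571 = they lie along the box's y axis, in line with the two dark index marks on the panel (at the +y and -y sides of the fastener). It stays where it is left (friction 0.06 N m) and can overrun to 2.1.
- fastener_wing (a point): On the fastener's axis at the height to grip its wing, 26 mm above the panel's upper face; x axis along the wing and slot. The steel wing is 42 mm long, 12 mm thick and 24 mm tall (14 mm below to 11 mm above this point) on a round flange 44 mm across and 6 mm thick with a hub 26 mm across over it.
- lapping_block: Loose lapping block, 0.21 kg, 64 mm high over all: a dark steel sole 28 (x) x 54 (y) x 14 mm, over it, on two pins, the grey grip; origin at the centre of the sole's underside, y along its length, z up. Its two ends are alike.
- lap_sole (a point): Centre of the underside of the block's sole (axes of the block).
- lap_grip_center (a point): Centre of the block's grey grip, 46 mm above the sole's underside while the spring is out; the grip is 18 (x) x 44 (y) x 36 mm tall, with a gap of 14 mm between it and the sole. Axes of the block; grip it across x.
- lap_grip (a joint): How far the grip is pushed toward the sole, m: 0 = spring out, 0.010 = at its stop. Starts to yield at about 3.5 N, then 0.7 N per mm; about 0.002 to 0.008 is a proper pressure for the stroke.
- glass_beaker: Bystander: clear beaker 54 mm across, 70 mm high, standing; origin at the centre of its underside. Leave alone.
- blank_flange: Bystander: round steel blank flange 70 mm across, 13 mm thick; origin at the centre of its underside. Leave alone.
- orange_pliers: Bystander: pliers with orange handles, 44 x 156 x 13 mm, lying; origin at the centre of the underside. Leave alone.
Mind the look-alikes: they are no part of the job. Leave any orange or yellow look-alike of the lapping_block alone.

How it is judged:
On the way, in this order (a step that is already met when the one before it is completed fails the run):
1. the block is pressed on the seam at its left end (x of lap_sole in the frame of instrument_box between -0.092 and -0.046 m and value of joint lap_grip above 0.0015 m and contact force between lapping_block and instrument_box above 2 N and y of lap_sole in the frame of instrument_box above 0.05 m), for 0.05 s.
2. the block, still pressed on the seam, passes the left part (x of lap_sole in the frame of instrument_box between -0.092 and -0.046 m and value of joint lap_grip above 0.0015 m and contact force between lapping_block and instrument_box above 2 N and y of lap_sole in the frame of instrument_box between 0.018 and 0.042 m), for 0.05 s.
3. the block, still pressed on the seam, passes the middle (x of lap_sole in the frame of instrument_box between -0.092 and -0.046 m and value of joint lap_grip above 0.0015 m and contact force between lapping_block and instrument_box above 2 N and y of lap_sole in the frame of instrument_box between -0.012 and 0.012 m), for 0.05 s.
4. the block, still pressed on the seam, passes the right part (x of lap_sole in the frame of instrument_box between -0.092 and -0.046 m and value of joint lap_grip above 0.0015 m and contact force between lapping_block and instrument_box above 2 N and y of lap_sole in the frame of instrument_box between -0.042 and -0.018 m), for 0.05 s.
5. the block is pressed on the seam at its right end (x of lap_sole in the frame of instrument_box between -0.092 and -0.046 m and value of joint lap_grip above 0.0015 m and contact force between lapping_block and instrument_box above 2 N and y of lap_sole in the frame of instrument_box below -0.05 m), for 0.05 s.
6. the block stands upright on the worktop, let go (height (world z) of lap_sole below 0.006 m and angle between lap_sole's own z axis and vertical below 0.15 rad and contact force between lapping_block and the fingers below 0.1 N and contact force between lapping_block and instrument_box below 0.1 N and linear speed of lapping_block below 0.03 m/s), for 0.2 s.
7. the fastener's slot is in line with the index marks, the panel not yet pressed down (value of joint fastener between 1.441 and 1.701 rad and value of joint panel below 0.004 m), for 0.2 s.
8. the panel is pressed fully down by the fingers (value of joint fastener between 1.441 and 1.701 rad and value of joint panel above 0.0048 m and contact force between the fingers and panel above 5 N), for 0.3 s.
At the end, for the whole second after the job is handed in: The fingers hold the panel down within 1.2 mm of its stop with more than 5 N, the fastener's slot is within 0.13 rad (7 degrees) of the index marks, and the lapping block stands upright on the worktop, untouched (all of step 6 and all of step 8); the arm keeps its last pose, push and grip.
It fails at once if the lapping block's grip is pushed to its stop (value of joint lap_grip above 0.0096 m).
It fails at once if the beaker is moved by more than 20 mm (distance of glass_beaker from where it was at the start of the episode above 0.02 m).
It fails at once if the blank flange is moved by more than 20 mm (distance of blank_flange from where it was at the start of the episode above 0.02 m).
It fails at once if the pliers is moved by more than 20 mm (distance of orange_pliers from where it was at the start of the episode above 0.02 m).
It also fails if it takes over 64 s, if anything falls off the work surface, if the arm or the gripper's body presses on something with over 40 N, if the wrist force passes 120 N, or if a joint passes its speed limit or range.

## Robot

A 6-joint arm with a two-finger parallel gripper is mounted at the origin on a cart in front of the work surface, level with it; the furniture and walls round the work are solid. World frame = base frame: x ahead of the robot, y to its left, z up, the work surface at z = 0. Lengths are in m, angles in rad, forces in N, time in s.
With the tool pointing down it reaches from about 0.3 to 0.95 m from the base axis. Payload 3.1 kg.
Tool frame: the origin (TCP) lies between the finger pads; the fingertips stand 8 mm ahead of it and the grasp point (between the pads) lies 11 mm behind it; z points along the fingers, y is the direction in which the jaws open and shut (so a half turn about z gives the same grasp; the last joint's range is limited). The gripper opens to 85 mm and grips with 20 to 120 N. Pads are 22 mm wide; open, the fingers measure 114 mm over their backs; the gripper's body (76 mm by 85 mm) begins 54 mm behind the grasp point. The pads swing forward as they close: fully open they stand 13 mm farther back than shut.
Start: joints at [1.149, 0.308, 1.634, -0, 1.2, -0.07], TCP at [0.215, 0.587, 0.239] pointing down, gripper open.
Joint ranges: [-3.06, 3.06], [-0.79, 1.96], [0.05, 2.63], [-1.19, 4.34], [0.05, 2.64], [-2.94, 2.94]. Speed limits (rad/s): [2.79, 2.79, 3.14, 3.14, 3.14, 3.14].

## Interface

Orientations are given as a unit quaternion [w, x, y, z].
In Python, from rig import r gives the robot as it stands. Calls block until the motion is done:
- r.reach(position, orientation): joint-space move of the TCP to a pose.
- r.movel(position, rot=None, feed=0.15, contact_N=None): straight line of the TCP; rot=None keeps the orientation; feed is the mean speed in m/s. With contact_N (N) it stops when the force on the tool has changed by that much, and returns True; else False.
- r.move_joints(angles): joint-space move.
- r.open() and r.grasp(newtons=None): open the fingers fully, or close them until they stop; newtons is the grip in N (None keeps the last).
- r.sleep(seconds).
- r.inverse_kinematics(position, orientation): joint angles nearest the present ones, or None.
- r.sense(): the state.
- r.snapshot(name): name is "scene" or "top" or "wrist"; returns (picture, depth): 400x640x3 uint8, red, green, blue; 400x640 float32, m along the optical axis (not along the pixel's ray), 0 where there is no reading.
- r.camera_model(name): a dict with "vfov" (degrees; the focal length in pixels is half the picture's height over the tangent of half this angle, whatever the lens; pixels are square), "cx", "cy" (the principal point, pixels), "view" (4x4, takes a point from world to camera coordinates). Camera axes: x right, y up, looking along -z (the intrinsics and any distortion apply to the point x, -y, -z); pixel columns grow to the right and rows downward; lengths in m; the calibration is good to about 2 mm. The wrist camera is an equidistant fisheye: a pixel r from the principal point sees the ray r / f radians off the axis. A picture is of the moment at which its call begins: read the wrist's pose just before it. camera_model takes no time and is no camera call; for the wrist camera it gives the pose at the moment of the call.
A pose or a line that the arm cannot do raises r.PlanningError and nothing moves.
- r.job_done(): hands the job in, once; it reports no verdict.
Trained networks look in the newest picture that a camera, given by its name, has taken for a name from the list of things; names that differ only in an ending like _2 or _b are one class to them, and where a whole thing is asked for, a point or a joint stands for the part that bears it (a point fixed in the world has none). Each returns a list of dicts, best first, with "score" (0 to 1); they miss things now and then, are a little off and sometimes report something else, mostly with a low value. They report only what shows in the picture. A call takes as long as a camera call. They do not tell look-alikes from the thing itself.
- r.spot_in(camera, query): "centre" ([x, y, z] in m, in world coordinates, good to about 4 mm: the middle of the surface that is visible of it).
The state is a dict: "time_s": time; "qpos": joint angles; "qd": joint speeds; "effort": joint torques, N m; "tool_pos": TCP position; "ee_rot": TCP orientation; "ft_force": force on the tool from outside, world axes, zero at the start; "ft_torque": the same for the moment, N m; "gripper_width": finger opening in m.
Only numpy, scipy, OpenCV 4.12 (cv2) and the standard library are available. Lean on these libraries where they do the work, as an engineer would, in place of code of your own. Each camera call takes 0.05 s, during which the arm holds its last target. There are 200 camera calls.

## Working session

There is one attempt and no reset: what is moved stays moved. The work goes in short steps, each a Python script; the robot and the scene stay as the last script left them, time stands still between calls to the robot, and variables do not carry over. Pictures are saved under pics/ and viewed, about 8 in all and at most 12, crops included, and the job is handed in when it is done.

```bash
mkdir -p pics; ls
cat > h.py <<'E'
import numpy as np, cv2
from rig import r
def save(name,fn):
    im,d=r.snapshot(name); cv2.imwrite('pics/'+fn+'.png',im[:,:,::-1]); np.save('pics/'+fn+'.npy',d); return im,d
def cloud(name,d):
    m=r.camera_model(name); h,w=d.shape; f=h/2/np.tan(np.radians(m['vfov'])/2)
    v,u=np.mgrid[:h,:w]; a=(u-m['cx'])/f; b=(v-m['cy'])/f
    P=np.stack([a*d,-b*d,-d,np.ones_like(d)],-1)
    return (P@np.linalg.inv(np.array(m['view'])).T)[...,:3]
E
python3 - <<'E'
from h import *
for c in ['top','scene']:
    im,d=save(c,c+'0'); np.save('pics/'+c+'0c.npy',cloud(c,d))
    m=r.camera_model(c); print(c,{k:m[k] for k in m if k!='view'})
    for q in ['instrument_box','lapping_block','lap_grip_center','panel','panel_pad','fastener_wing','glass_beaker','blank_flange','orange_pliers']:
        print(q,[(np.round(x['centre'],3).tolist(),round(x['score'],2)) for x in r.spot_in(c,q)])
s=r.sense(); print(s['time_s'],s['tool_pos'],s['ee_rot'],s['ft_force'],s['gripper_width'])
E
```

```text
pics
top {'vfov': 48.692015894031016, 'cx': 328.70589468045983, 'cy': 194.67329606307}
instrument_box [([0.54, 0.047, 0.073], 0.96)]
lapping_block [([0.486, 0.327, 0.05], 0.7)]
lap_grip_center [([0.383, 0.327, 0.068], 0.62), ([0.435, 0.413, 0.067], 0.5)]
panel [([0.56, 0.06, 0.073], 0.59)]
panel_pad [([0.559, 0.058, 0.071], 0.96), ([0.716, 0.303, 0.012], 0.74), ([0.574, 0.008, 0.078], 0.25)]
fastener_wing []
glass_beaker [([0.528, -0.267, 0.021], 0.54)]
blank_flange [([0.713, 0.302, 0.016], 0.76)]
orange_pliers [([0.546, -0.401, 0.014], 0.68)]
scene {'vfov': 52.64240182121494, 'cx': 321.5756645268179, 'cy': 195.60337246335786}
instrument_box [([0.504, 0.008, 0.062], 0.95)]
lapping_block [([0.379, 0.32, 0.036], 0.82), ([0.443, 0.408, 0.047], 0.58), ([0.484, 0.324, 0.033], 0.56)]
lap_grip_center [([0.44, 0.408, 0.05], 0.67), ([0.59, 0.303, 0.05], 0.62), ([0.381, 0.321, 0.054], 0.54)]
panel [([0.548, 0.039, 0.071], 0.75), ([0.567, 0.008, 0.092], 0.28)]
panel_pad [([0.553, 0.036, 0.07], 0.58)]
fastener_wing [([0.568, 0.009, 0.088], 0.55)]
glass_beaker [([0.51, -0.269, 0.05], 0.84)]
blank_flange [([0.703, 0.297, 0.014], 0.48), ([0.51, -0.27, 0.048], 0.19)]
orange_pliers [([0.508, -0.406, 0.01], 0.46)]
1.0 [0.21536795 0.58675027 0.23929924] [-6.60004238e-06  1.74983277e-01  9.84571405e-01  4.38409960e-05] [-0.20781255 -0.40063335 -0.37452695] 0.08507059097388991
```

View pics/top0.png

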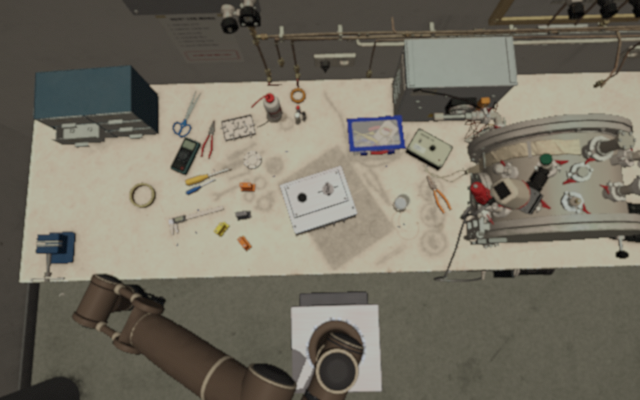

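View pics/scene0.png

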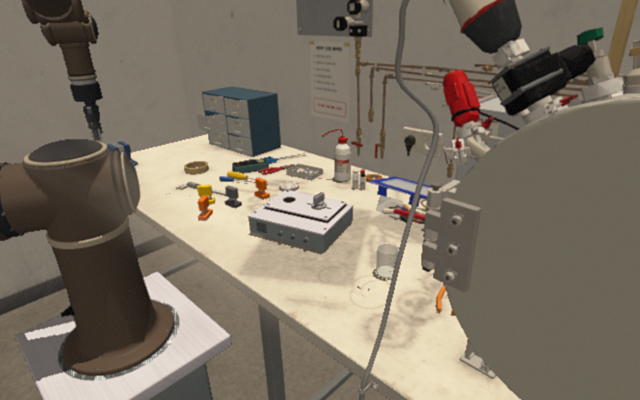

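Real block: the dark/grey one at about (243,214) in the top view, between two orange and one yellow look-alike. The box is at (318,200), yawed roughly +12°. Next I'll fit the box and block from depth.

```bash
cat >> h.py <<'E'
def quat(deg): a=np.radians(deg)/2; return [0,float(np.cos(a)),float(np.sin(a)),0]
def fish(name,d):
    m=r.camera_model(name); h,w=d.shape; f=h/2/np.tan(np.radians(m['vfov'])/2)
    v,u=np.mgrid[:h,:w]; a=u-m['cx']; b=v-m['cy']; rr=np.hypot(a,b)+1e-9; t=np.minimum(rr/f,1.5); k=np.tan(t)/rr
    P=np.stack([a*k*d,-b*k*d,-d,np.ones_like(d)],-1)
    return (P@np.linalg.inv(np.array(m['view'])).T)[...,:3]
def rect(P): 
    (c,s,a)=cv2.minAreaRect((P[:,:2]*1000).astype(np.float32)); return np.round(c,1),np.round(s,1),round(a,1),len(P)
E
python3 - <<'E'
from h import *
P=np.load('pics/top0c.npy'); 
def sel(c,rad,z0,z1):
    m=(np.hypot(P[...,0]-c[0],P[...,1]-c[1])<rad)&(P[...,2]>z0)&(P[...,2]<z1); return P[m]
print('box',rect(sel((.55,.03),.19,.05,.09)), 'panel',rect(sel((.55,.03),.19,.067,.08)),'wing',rect(sel((.55,.03),.15,.088,.12)))
print('blk',rect(sel((.486,.326),.04,.04,.08)))
r.reach([0.46,0.30,0.30],quat(180))
s=r.sense(); m=r.camera_model('wrist'); print(m); print(s['tool_pos'])
im,d=save('wrist','w1'); np.save('pics/w1c.npy',fish('wrist',d))
E
```

```text
box (array([536.7,  49.4]), array([191., 240.]), 16.6, 3239) panel (array([537.1,  51.2]), array([181.5, 230.9]), 15.7, 1494) wing (array([570.3,  12.6]), array([40.3, 11.9]), 7.5, 41)
blk (array([490.3, 333.2]), array([18.1, 43.8]), 7.4, 71)
{'vfov': 65.70646984690485, 'cx': 319.91198243053987, 'cy': 204.33536765044406, 'view': array([[-6.41412168e-04,  9.99999377e-01,  9.13178458e-04,
        -3.01910227e-01],
       [-9.61361204e-01, -3.65240240e-04, -2.75289851e-01,
         4.94238031e-01],
       [-2.75289346e-01, -1.05446860e-03,  9.61360840e-01,
        -3.10523259e-01],
       [ 0.00000000e+00,  0.00000000e+00,  0.00000000e+00,
         1.00000000e+00]])}
[0.45961216 0.30060596 0.29984484]
```

View pics/w1.png

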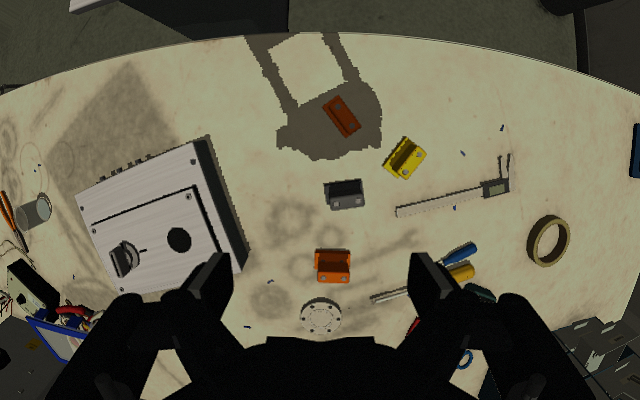

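The wrist view shows the grey block at (345,195), with orange at (332,265) and (341,116) and yellow at (405,158), and the box on the left with its wing at (123,257). Next I'll cross-check the fits with the wrist depth.

Run:
```python
from h import *
P=np.load('pics/w1c.npy'); im=cv2.imread('pics/w1.png')
def sel(c,rad,z0,z1):
    m=(np.hypot(P[...,0]-c[0],P[...,1]-c[1])<rad)&(P[...,2]>z0)&(P[...,2]<z1); return P[m]
print('blk',rect(sel((.488,.33),.045,.05,.08)),'sole',rect(sel((.488,.33),.045,.007,.022)),'ztop',np.percentile(sel((.488,.33),.045,.0,.1)[:,2],[50,95]))
print('box',rect(sel((.54,.05),.17,.045,.09)),'frame',rect(sel((.54,.05),.17,.057,.064)),'wing',rect(sel((.55,.03),.15,.088,.12)))
print('table',np.median(sel((.4,.25),.03,-.1,.1)[:,2]))
# axis-aligned fit
b=sel((.54,.05),.17,.056,.09)
for yaw in (15.5,16,16.5,17):
    a=np.radians(yaw); R=np.array([[np.cos(a),np.sin(a)],[-np.sin(a),np.cos(a)]]); q=b[:,:2]@R.T
    print(yaw,np.round(np.percentile(q,[0.5,99.5],axis=0)*1000,1).tolist())
```

```text
blk (array([492.4, 335.6]), array([19.3, 43.9]), 8.8, 546) sole (array([491.8, 335.7]), array([28.2, 54.8]), 8.9, 344) ztop [0.00160542 0.06474756]
box (array([538. ,  51.2]), array([190.4, 242.8]), 16.6, 15312) frame (array([538. ,  51.2]), array([190.4, 242.8]), 16.6, 6714) wing (array([571.3,  15.4]), array([41.1, 13. ]), 8.2, 388)
table 0.0003214065018621315
15.5 [[437.6, -212.3], [624.4, 25.6]]
16 [[437.2, -216.9], [623.6, 20.7]]
16.5 [[436.4, -221.6], [622.6, 16.1]]
17 [[435.6, -226.2], [621.9, 11.6]]
```

Both cameras agree:
- **Box:** centre (537.5, 50.3) mm, yaw 16.6°.
- **Block:** (491.5, 335) mm, yaw 8.5°.
- **Wing:** (571, 14) mm, turned about 8° already.

Now I'll grasp the block.

```bash
cat >> h.py <<'E'
BY=16.6; BC=np.array([.5375,.0503])
def box(x,y,z):
    a=np.radians(BY); return [BC[0]+x*np.cos(a)-y*np.sin(a),BC[1]+x*np.sin(a)+y*np.cos(a),z]
def st(t=''):
    s=r.sense(); print(t,round(s['time_s'],2),np.round(s['tool_pos'],4),'F',np.round(s['ft_force'],2),'w',round(s['gripper_width'],4)); return s
E
python3 - <<'E'
from h import *
for y in (98.5,-81.5,106.6,-73.4,16.6,-163.4):
    for p in ([.4915,.335,.15],box(-.068,.066,.15),box(-.068,-.066,.15),box(.022,-.045,.15)):
        q=r.inverse_kinematics(p,quat(y)); print(y,None if q is None else np.round(q,2))
r.reach([.4915,.335,.13],quat(98.5))
r.movel([.4915,.335,.040],feed=.1); st()
r.grasp(50); st('g')
r.movel([.4915,.335,.17],feed=.15); st('up')
im,d=save('wrist','w2')
E
```

```text
98.5 [ 0.53  0.35  1.78 -0.    1.02  0.38]
98.5 [ 0.11  0.11  2.08 -0.    0.95 -0.04]
98.5 [-0.15  0.16  2.01 -0.    0.96 -0.3 ]
98.5 [-0.05  0.31  1.83 -0.    1.   -0.2 ]
-81.5 [ 0.53  0.35  1.78 -0.    1.02 -2.76]
-81.5 None
-81.5 [-0.15  0.16  2.01 -0.    0.96  2.84]
-81.5 [-0.05  0.31  1.83 -0.    1.    2.94]
106.6 [ 0.53  0.35  1.78 -0.    1.02  0.24]
106.6 [ 0.11  0.11  2.08 -0.    0.95 -0.18]
106.6 [-0.15  0.16  2.01 -0.    0.96 -0.44]
106.6 [-0.05  0.31  1.83 -0.    1.   -0.34]
-73.4 [ 0.53  0.35  1.78 -0.    1.02 -2.91]
-73.4 None
-73.4 [-0.15  0.16  2.01 -0.    0.96  2.7 ]
-73.4 [-0.05  0.31  1.83 -0.    1.    2.8 ]
16.6 [ 0.53  0.35  1.78 -0.    1.02  1.81]
16.6 [ 0.11  0.11  2.08 -0.    0.95  1.39]
16.6 [-0.15  0.16  2.01 -0.    0.96  1.13]
16.6 [-0.05  0.31  1.83 -0.    1.    1.23]
-163.4 [ 0.53  0.35  1.78 -0.    1.02 -1.34]
-163.4 [ 0.11  0.11  2.08 -0.    0.95 -1.75]
-163.4 [-0.15  0.16  2.01 -0.    0.96 -2.01]
-163.4 [-0.05  0.31  1.83 -0.    1.   -1.91]
 4.83 [0.4922 0.3354 0.0407] F [ 0.91 -0.09 -0.8 ] w 0.0853
g 5.45 [0.4917 0.3351 0.0402] F [ 0.03 -0.82  0.34] w 0.017
up 6.47 [0.4905 0.3344 0.1687] F [-0.57 -0.54 -2.07] w 0.0175
```

View pics/w2.png

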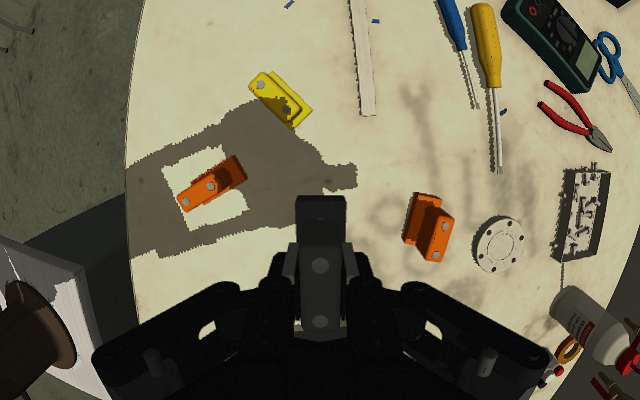

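The block is held square in the jaws (320,260), and the −2.1 N reading matches its weight. Now the stroke.

Run:
```python
from h import *
Q=quat(106.6)
r.reach(box(-.068,.066,.17),Q); r.movel(box(-.068,.066,.112),feed=.1); r.sleep(.2); s0=st('above')
hit=r.movel(box(-.068,.066,.092),feed=.015,contact_N=2.5); s=st(hit)
z=s['tool_pos'][2]
if hit and .094<z<.106:
    z-=.0035; f0=s0['ft_force'][2]
    r.movel(box(-.068,.066,z),feed=.015); r.sleep(.15); s=st('press')
    for k in range(3):
        f=s['ft_force'][2]-f0
        if f>6: break
        z-=min(.002,(7-f)/700*.6); r.movel(box(-.068,.066,z),feed=.015); r.sleep(.1); s=st('adj')
    for y in (.045,.03,.015,0,-.015,-.03,-.045,-.067):
        r.movel(box(-.068,y,z),feed=.04); s=st(y); f=s['ft_force'][2]-f0
        if f<5.2: z-=.0012
        if f>8: z+=.0012
    r.sleep(.15); st('end')
```

```text
above 8.42 [0.4543 0.0943 0.1128] F [ 0.14 -0.03 -1.73] w 0.0175
True 9.26 [0.4534 0.0941 0.0995] F [ 1.08 -0.05  3.31] w 0.0175
press 9.77 [0.4536 0.0942 0.0962] F [-1.28 -0.08  6.23] w 0.017
0.045 10.44 [0.4602 0.0746 0.0965] F [-0.29  2.91  4.8 ] w 0.0171
0.03 10.97 [0.4645 0.0601 0.0965] F [-1.08  0.8   4.65] w 0.0177
0.015 11.49 [0.4687 0.0457 0.0965] F [-0.87  2.59  5.41] w 0.0171
0 12.02 [0.4729 0.0313 0.0964] F [-0.03  0.98  5.14] w 0.0172
-0.015 12.54 [0.4771 0.0169 0.0963] F [-0.92  1.47  4.64] w 0.0172
-0.03 13.07 [0.4814 0.0025 0.0964] F [-0.28  2.33  5.66] w 0.0173
-0.045 13.59 [ 0.4857 -0.0118  0.0964] F [-0.96  1.8   5.75] w 0.0172
-0.067 14.29 [ 0.4918 -0.0328  0.0963] F [-0.36  3.78  5.93] w 0.017
end 14.44 [ 0.4918 -0.0328  0.0963] F [-0.38  2.05  5.99] w 0.0171
```

The stroke held steady: net push 6.4–7.7 N and about 3–4 mm of compression all along. Now I'll put the block back on its old spot.

Run:
```python
from h import *
r.movel(box(-.068,-.067,.17),feed=.12)
Q=quat(98.5); P=[.4915,.335]
r.reach(P+[.12],Q); r.movel(P+[.052],feed=.12); r.sleep(.1); st()
print(r.movel(P+[.034],feed=.02,contact_N=2)); st('touch')
r.open(); r.sleep(.1); st('open')
r.movel(P+[.15],feed=.15)
w=np.array([.571,.0145])
r.reach([*w,.25],quat(98.5)); r.sleep(.1); im,d=save('wrist','w3'); C=fish('wrist',d); np.save('pics/w3c.npy',C)
z=C[...,2]; n=np.hypot(C[...,0]-w[0],C[...,1]-w[1])
print('wing',rect(C[(n<.04)&(z>.092)&(z<.12)]),'ztop',np.percentile(z[(n<.03)],[50,90,98]))
print('frame',rect(C[(z>.045)&(z<.09)&(np.hypot(C[...,0]-.54,C[...,1]-.05)<.17)]))
n=np.hypot(C[...,0]-.4915,C[...,1]-.335); print('blk',rect(C[(n<.045)&(z>.05)&(z<.08)]) if ((n<.045)&(z>.05)).sum()>5 else 0)
st()
```

```text
17.42 [0.4926 0.3355 0.0532] F [ 0.3   0.34 -1.67] w 0.0175
True
touch 18.05 [0.4915 0.335  0.0394] F [ 0.92 -0.35  3.74] w 0.0174
open 18.82 [0.4902 0.3343 0.0385] F [-0.72  0.67 -0.57] w 0.0855
wing (array([572.5,  14.4]), array([41.7, 12.3]), 8.1, 696) ztop [0.3298297  0.34296031 0.34535935]
frame (array([538.5,  50.8]), array([191.1, 240.9]), 16.6, 36374)
blk 0
 21.16 [0.5706 0.0158 0.2493] F [-0.22  0.15  0.81] w 0.0857
```

View pics/w3.png

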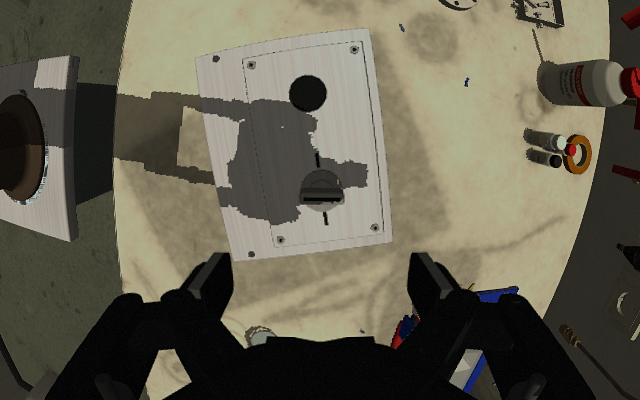

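The wing is at (322,190) in the picture and the index marks are at (317,160) and (326,218). It measures 8.1°, so the joint is at about 0.15 rad. I'll grip the wing above the hub, turn it 81.5° clockwise, and check it.

Run:
```python
from h import *
W=[.572,.0145]
r.reach(W+[.15],quat(188.1)); r.movel(W+[.095],feed=.08); st('down')
r.grasp(40); st('g')
for y in (160,133,106.6): r.reach(W+[.095],quat(y)); s=st(y)
r.sleep(.2); s=st('turned')
r.open(); r.movel(W+[.2],feed=.15); r.sleep(.1)
im,d=save('wrist','w4'); C=fish('wrist',d); z=C[...,2]; n=np.hypot(C[...,0]-W[0],C[...,1]-W[1])
print('wing',rect(C[(n<.04)&(z>.092)&(z<.115)]))
print('frame',rect(C[(z>.045)&(z<.09)&(np.hypot(C[...,0]-.54,C[...,1]-.05)<.17)]))
im,d=save('top','top4'); C=cloud('top',d); z=C[...,2]; n=np.hypot(C[...,0]-.4915,C[...,1]-.335)
print('blk',rect(C[(n<.045)&(z>.045)&(z<.08)]))
im,d=save('scene','sc4'); st()
a=cv2.imread('pics/w4.png')[60:300,150:450]; b=cv2.imread('pics/sc4.png')[160:260,160:360]
cv2.imwrite('pics/m4.png',np.hstack([cv2.resize(a,(400,320)),cv2.resize(b,(400,320))]))
```

```text
down 23.38 [0.5723 0.0145 0.0951] F [ 0.92 -0.27  0.83] w 0.0852
g 24.05 [0.5724 0.0127 0.0955] F [-0.35 -5.1   0.6 ] w 0.0111
160 24.59 [0.5724 0.0126 0.0955] F [-0.79 -4.59  1.8 ] w 0.011
133 25.12 [0.5725 0.0125 0.0955] F [-0.83 -4.65  1.27] w 0.011
106.6 25.63 [0.5724 0.0124 0.0955] F [-0.01 -6.83  1.62] w 0.0114
turned 25.83 [0.5724 0.0124 0.0955] F [ 0.37 -6.74  0.74] w 0.0111
wing (array([572. ,  14.4]), array([11.7, 41.9]), 16.6, 845)
frame (array([538.4,  50. ]), array([190.7, 240.8]), 16.6, 49310)
blk (array([490. , 333.1]), array([17.7, 44.2]), 9.8, 68)
 27.64 [0.5712 0.0145 0.1987] F [-0.92 -0.64 -0.35] w 0.0848
```

View pics/m4.png

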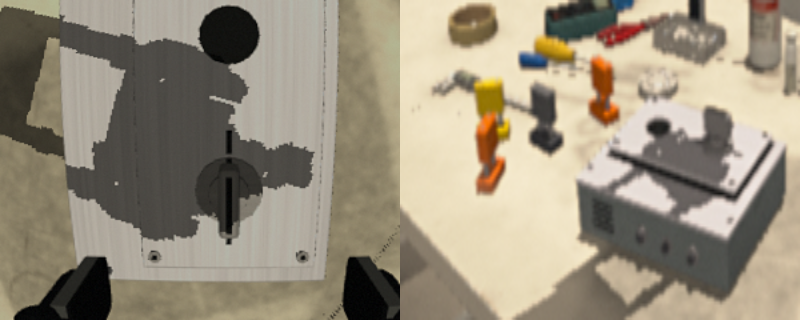

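The slot is in line with both marks, with the wing at 90.0° to the box, and the block stands upright where I put it. Next: shut the fingers and press the thumb pad, at about (322,85) in w4.

Run:
```python
from h import *
C=fish('wrist',np.load('pics/w4.npy')); im=cv2.imread('pics/w4.png')
m=np.zeros((400,640),bool); m[60:112,296:350]=1; m&=(im.max(2)<45)
print('pad',rect(C[m]),np.median(C[m][:,2])); c,_=cv2.minEnclosingCircle((C[m][:,:2]*1000).astype(np.float32)); p=np.median(C[m][:,:2],0); print(c,p)
assert np.hypot(p[0]-.555,p[1]-.06)<.03
p=list(map(float,p)); Q=quat(106.6)
r.reach(p+[.2],Q); r.grasp(40); r.movel(p+[.095],feed=.12); r.sleep(.1); s=st('above'); f0=s['ft_force'][2]
print(r.movel(p+[.066],feed=.02,contact_N=3)); s=st('touch'); z=s['tool_pos'][2]; zt=z
for k in range(12):
    z-=.002 if k<3 else .001
    r.movel(p+[z],feed=.015); r.sleep(.1); s=st(k)
    if s['ft_force'][2]-f0>22: break
```

```text
pad (array([545. , 108.5]), array([36.3, 39.3]), 56.0, 1498) 0.07379067698936348
(546.0808715820312, 104.92102813720703) [0.5441219  0.10913141]Traceback (most recent call last):
  File "<stdin>", line 5, in <module>
AssertionError
```

My guard used the detector's biased point. The measured disc is 36–39 mm across, at z 73.8 mm and box (+23, +54) mm. That matches the pad on the left half, so I'll proceed.

Run:
```python
from h import *
p=[.5445,.1085]; Q=quat(106.6)
r.reach(p+[.2],Q); r.grasp(40); r.movel(p+[.095],feed=.12); r.sleep(.1); s=st('above'); f0=s['ft_force'][2]
print(r.movel(p+[.066],feed=.02,contact_N=3)); s=st('touch'); z=s['tool_pos'][2]
for k in range(12):
    z-=.002 if k<3 else .001
    r.movel(p+[z],feed=.015); r.sleep(.1); s=st(k)
    if s['ft_force'][2]-f0>22: break
```

```text
above 30.01 [0.5455 0.1086 0.0961] F [-0.96  0.06 -0.09] w -0.0003
True
touch 30.82 [0.5444 0.1085 0.0805] F [-0.7   0.95  5.16] w -0.0002
0 31.19 [0.5445 0.1085 0.0793] F [-2.03 -0.26  7.76] w -0.0001
1 31.57 [0.5445 0.1085 0.0777] F [-2.53 -0.3   7.77] w -0.0001
2 31.96 [0.5445 0.1085 0.076 ] F [-3.36 -0.65 11.08] w -0.0
3 32.31 [0.5445 0.1085 0.0752] F [-4.35 -0.29 11.  ] w -0.0001
4 32.66 [0.5445 0.1085 0.075 ] F [-5.47 -1.35 16.61] w 0.0
5 33.01 [0.5446 0.1085 0.0749] F [-7.38 -0.67 21.7 ] w 0.0
6 33.36 [0.5446 0.1085 0.0749] F [-10.29  -0.81  27.23] w -0.0
```

The panel is at its stop: z has held at 0.0749 while the force rose to 27 N, after about 5.7 mm of travel. One last check of the wing and block before handing in.

Run:
```python
from h import *
im,d=save('wrist','w5'); C=fish('wrist',d); z=C[...,2]; n=np.hypot(C[...,0]-.572,C[...,1]-.0145)
q=C[(n<.04)&(z>.085)&(z<.11)]; print('wing',rect(q) if len(q)>5 else None)
im,d=save('top','top5'); C=cloud('top',d); z=C[...,2]
for nm,c,z0 in (('blk',(.4915,.335),.045),('wing',(.572,.0145),.085)):
    n=np.hypot(C[...,0]-c[0],C[...,1]-c[1]); q=C[(n<.04)&(z>z0)&(z<.11)]; print(nm,rect(q) if len(q)>5 else None)
im,d=save('scene','sc5'); cv2.imwrite('pics/m5.png',cv2.resize(cv2.imread('pics/sc5.png')[150:300,160:460],(800,400)))
r.sleep(.3); st()
```

```text
wing None
blk (array([490.2, 333.3]), array([19. , 43.4]), 4.4, 69)
wing (array([570.5,  12.7]), array([13. , 41.9]), 17.5, 44)
 33.81 [0.5446 0.1085 0.0749] F [-9.71 -1.51 26.83] w -0.0001
```

View pics/m5.png

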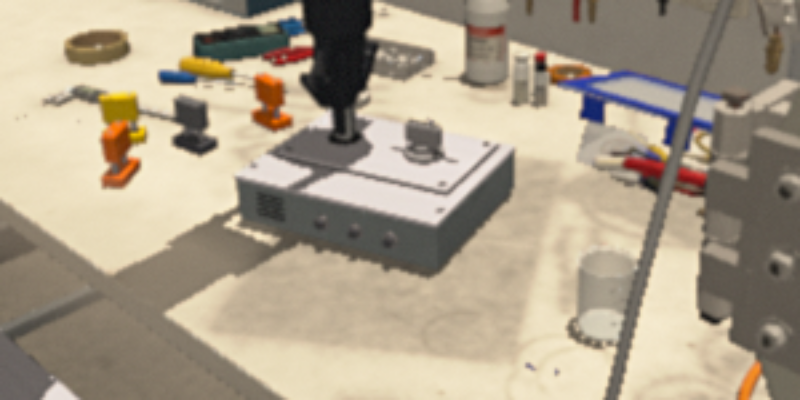

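The fingers press the pad at (345,135), the wing at (425,135) is aligned, and the block stands at (193,125). The beaker hasn't moved, so I'm handing in.

```bash
python3 -c "
from h import *
r.job_done(); st()"
```

```text
the job is handed in; nothing more can be done
the job is handed in; nothing more can be done
```

The job is done and handed in at about 34 s of the 64 s allowed; no verdict was reported.

- **Block:** I stroked it along the seam from about +66 to −67 mm. The net push was 6.4–7.7 N, with an estimated 3–4 mm of spring travel. I then stood it back on its original spot and let it go. The last pictures show it upright there.
- **Fastener:** I turned it about 81.5° clockwise. A close wrist view after release showed the wing at 90.0° to the box, with the slot on the index marks.
- **Panel:** It is held down by the shut fingers on the thumb pad at about 27 N. It travelled about 5.7 mm from first touch, then stopped moving as the force rose.
- **Bystanders:** The beaker looks unmoved in the last picture. I didn't measure the flange or pliers again, but the arm never went near them.

**Checks that disagreed or failed:**
- The detector's position for the thumb pad was about 50 mm off. That tripped my own guard once before anything moved, and I used the pad measured in the wrist picture instead.
- With the panel down, the wrist camera gave no reading on the wing. The coarser top view put it about 1° off, within the 7° allowed.

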